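Gauge the gland followers and load the thicker one

TASK

Two bronze gland followers stand on edge on the bench, and the valve needs the thicker one. Pinch each of them between the fingers where it stands to feel its thickness, before lifting anything; then take the thicker one, lower it (do not drop it) into the loading tray of the bayonet socket fixture and let go, leaving it standing upright inside the tray. Leave the thinner one standing where it is, and do not disturb the cream ceramic thermal break.

Things in the scene. Friction and masses are not known exactly. Their poses are not given: they have to be found in the camera images.
- follower_p: Bronze gland follower, a rigid D-shaped plate 50 mm wide and 50 mm tall on its flat edge, rounded edge up, dark bore and two bolt holes in its faces. One of the pair is 22 mm thick (0.34 kg), the other 14 mm (0.22 kg); which one this is, is not known beforehand. Origin: centre of its underside; x along its width, y through its thickness (pinch along y), z up.
- follower_q: Bronze gland follower, a rigid D-shaped plate 50 mm wide and 50 mm tall on its flat edge, rounded edge up, dark bore and two bolt holes in its faces. One of the pair is 22 mm thick (0.34 kg), the other 14 mm (0.22 kg); which one this is, is not known beforehand. Origin: centre of its underside; x along its width, y through its thickness (pinch along y), z up.
- tray (a point): Centre of the floor of the green-lined loading tray on the blue base of the fixed bayonet socket fixture. Floor level, 8 mm above the bench, 120 mm (x) by 150 mm (y) inside a steel rim 6 mm wide, 8 mm high over the floor. x points to the round steel collar (100 mm diameter, centre 130 mm from this point, top 54 mm over the floor), z up.
- thermal_break: Cream ceramic thermal break, a spool 52 mm in diameter and 36 mm tall standing loose on the bench; a bystander. Origin at the centre of its underside, z up.
There are look-alikes about, which are no part of the job. Leave any green, pink or yellow look-alike of the follower_p alone.

How it is judged:
By the outcome, as a careful person would: the job done as asked, in the order asked, and still so for the second after the job is handed in, with the robot touching nothing.
It also fails if it takes over 51 s, if anything falls off the work surface, if the arm or the gripper's body presses on something with over 40 N, if the wrist force passes 120 N, or if a joint passes its speed limit or range.

ROBOT

A 6-joint arm with a two-finger parallel gripper is mounted at the origin on the work surface. World frame = base frame: x ahead of the robot, y to its left, z up, the work surface at z = 0. Lengths are in mm, angles in rad, forces in N, time in s.
With the tool pointing down it reaches from about 350 to 875 mm from the base axis. Payload 4.2 kg.
Tool frame: the origin (TCP) lies at the very end of the fingers, on their centre line; the grasp point (between the pads) lies 19 mm behind it; z points along the fingers, y is the direction in which the jaws open and shut (so a half turn about z gives the same grasp; the last joint's range is limited). The gripper opens to 85 mm and grips with 20 to 120 N. Pads are 22 mm wide; open, the fingers measure 114 mm over their backs; the gripper's body (76 mm by 85 mm) begins 54 mm behind the grasp point. The pads swing forward as they close: fully open they stand 13 mm farther back than shut.
Start: joints at [-0.897, 0.385, 0.008, 0, -1.194, -0.259], TCP at [251.892, -571.97, 231.312] pointing down, gripper open.
Joint ranges: [-3.14, 3.14], [-1.21, 2.06], [-1.07, 1.41], [-3.16, 2.05], [-2.99, -0.16], [-3.1, 3.1]. Speed limits (rad/s): [2.79, 2.79, 3.14, 3.14, 3.14, 3.14].

INTERFACE

Orientations are given as a rotation vector (axis times angle).
In Python, from rig import r gives the robot as it stands. The module is installed in compiled form; this text tells all that it offers.
- The arm moves only by the tool jog_arm, never from a script. Its argument "steps" is a list that holds one entry, the list of rows, each a list of 7 numbers: the opening, from 0 (shut) to 1 (fully open), then the shift along the tool's x, y, z in cm, then the turn, a rotation vector about the tool's x, y, z in rad. A call has 1 to 20 rows; each row shifts and turns the commanded pose from where the row before left it, along the tool's axes as they then stand; what a row does not reach is not made up. A row lasts 1/12 s, in which the tool goes at most 41.7 mm and 7.16 degrees, less where a joint would pass 70% of its speed; a pose out of reach is approached as far as the arm can. A call is refused whole if a number of a shift passes 4.17 or a number of a turn 0.125, either way. A call with a gripper value outside its range is refused whole. The fingers move at their own pace and stop on an object; "newtons" is the grip in N (left out, the last holds). Time passes only in rows, so rows that do not move let the fingers close. It gives the time, the measured TCP pose, the force and the opening at its end, in the units of the state.
- r.sense(): the state, without advancing time (a new reading comes with each control period).
- r.grab_frame(name): name is "side" or "top"; returns a dict with "image" (420x560x3 uint8, red, green, blue), "camera_matrix" (3x3 intrinsics, pixels), "world_to_cam" (4x4, takes a point from world to camera coordinates). Camera axes: x right, y down, z forward; pixel columns grow to the right and rows downward; lengths in mm; the calibration is good to about 2 mm. A picture is of the moment at which its call begins. There is no depth.
- r.finish_job(): hands the job in, once; it reports no verdict.
The state is a dict: "t": time; "q": joint angles; "joint_vel": joint speeds; "tau": joint torques, N m; "position": TCP position; "orientation": TCP orientation; "contact_force": force on the tool from outside, world axes, zero at the start; "torque": the same for the moment, N m; "grip_width": finger opening in mm.
Only numpy, scipy, OpenCV 4.12 (cv2) and the standard library are available. Lean on these libraries where they do the work, as an engineer would, in place of code of your own. Each camera call takes 0.05 s, during which the arm holds its last target. There are 200 camera calls.

## Working session

There is one attempt and no reset: what is moved stays moved. The work goes in short steps, Python scripts to look and compute and a tool call to move; the robot and the scene stay as the last step left them, time stands still between calls to the robot, and variables do not carry over. Pictures are saved under pics/ and viewed, about 8 in all and at most 12, crops included, and the job is handed in when it is done.

Besides the shell and the picture viewer there is one more tool, called after "Emit:" as name(argument=value, ...) on one line, values as JSON. jog_arm: Moves the arm, as the interface text tells. Its arguments: {"type":"object","properties":{"steps":{"type":"array","items":{"type":"array","items":{"type":"array","items":{"type":"number"}}}},"newtons":{"type":"number"}},"required":["steps"]}

```bash
mkdir -p pics
cat > h.py <<'E'
import numpy as np, cv2, sys
from rig import r
def snap(n):
    f=r.grab_frame(n); np.savez(f'{n}.npz',**f); return f
def px2w(f,u,v,z):
    K=f["camera_matrix"];T=f["world_to_cam"];R=T[:3,:3];c=-R.T@T[:3,3]
    d=R.T@np.linalg.inv(K)@np.array([u,v,1.]); return c+d*(z-c[2])/d[2]
def w2px(f,p):
    q=f["world_to_cam"]@np.r_[p,1.]; q=f["camera_matrix"]@q[:3]; return q[:2]/q[2]
E
python3 - <<'E'
from h import *
for n in("top","side"):
    f=snap(n); cv2.imwrite(f'pics/{n}1.png',cv2.resize(f["image"][:,:,::-1],(784,588),interpolation=cv2.INTER_CUBIC))
    T=f["world_to_cam"];print(n,-T[:3,:3].T@T[:3,3],T[2,:3])
s=r.sense();print(s)
E
```

```text
top [478.70890623  58.96313298 893.83888311] [ 0.09083447  0.01219232 -0.99579137]
side [320.87059469 677.06480554 707.13077073] [ 0.22641596 -0.66321394 -0.71336041]
{'t': 0.1, 'q': array([-8.97385530e-01,  3.85439235e-01,  6.76456143e-03, -4.35913020e-04,
       -1.19397798e+00, -2.58584909e-01]), 'joint_vel': array([-1.02054621e-03, -1.47286302e-03,  3.43441345e-03,  1.01884385e-03,
        6.48179746e-05,  2.05756984e-04]), 'tau': array([-2.00279988e-03, -3.93318987e+01,  1.88928384e+01,  4.19802994e+00,
       -2.57133062e-03, -3.40428166e-07]), 'position': array([ 251.69399293, -571.51438258,  230.35604047]), 'orientation': array([ 6.46600392e-01, -3.07384741e+00, -2.89053682e-03]), 'contact_force': array([ 0.16151331, -0.01595055,  0.73831165]), 'torque': array([ 0.00159852, -0.02993385,  0.01183368]), 'grip_width': 85.19627001680227}
```

View pics/top1.png

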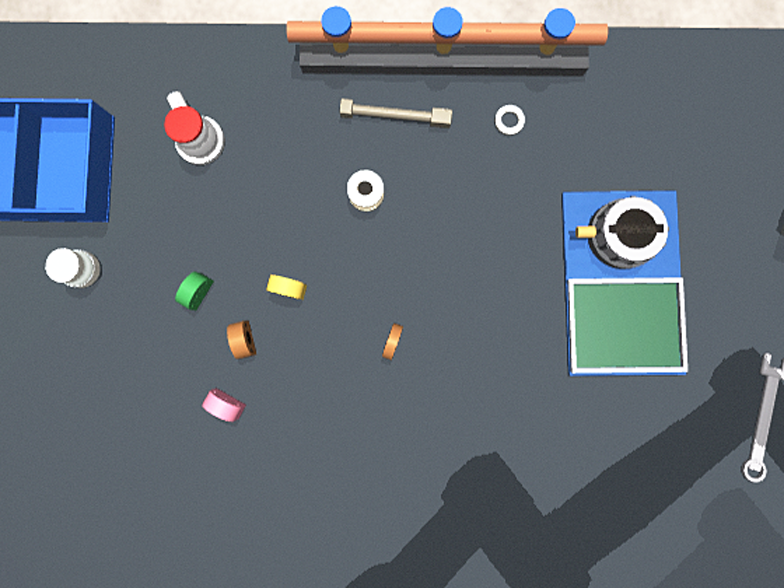

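View pics/side1.png

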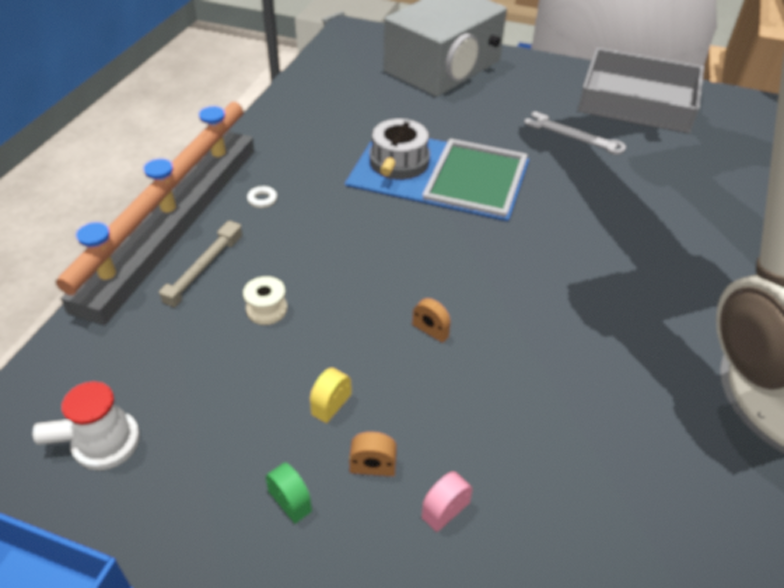

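Top view: a bronze pair at (242,340) and (393,341), and green (194,291), yellow (286,287) and pink (222,405) look-alikes. Only the two bronze ones fit the description. The tray is at (628,326) with the collar above it, and the ceramic spool is at (365,190). Next I fit each pose from its silhouette in both views.

```bash
cat > fit.py <<'E'
from h import *
from scipy.optimize import minimize
def prism(x,y,a,t):
    th=np.linspace(0,np.pi,20)
    prof=np.r_[[[-25,0],[25,0]],np.c_[25*np.cos(th),25+25*np.sin(th)]]
    P=np.array([[u,s*t/2,z] for u,z in prof for s in(-1,1)])
    c,s=np.cos(a),np.sin(a)
    return np.c_[x+c*P[:,0]-s*P[:,1],y+s*P[:,0]+c*P[:,1],P[:,2]]
def hull(f,P,S=4): return cv2.convexHull(np.array([w2px(f,p) for p in P],np.float32))*1.0
def bmask(f):
    h=cv2.cvtColor(f["image"],cv2.COLOR_RGB2HSV)
    return cv2.inRange(h,(5,110,50),(17,255,255))
def comp(f,u,v):
    n,l,st,ce=cv2.connectedComponentsWithStats(bmask(f))
    d=[np.hypot(*(ce[i]-(u,v))) if st[i,4]>40 else 1e9 for i in range(n)]; d[0]=1e9
    ys,xs=np.where(l==int(np.argmin(d)))
    return cv2.convexHull(np.c_[xs,ys].astype(np.float32))
def fit(views,x0,ts=(14,22)):
    def cost(p,t):
        e=0
        for f,h in views:
            g=hull(f,prism(p[0],p[1],p[2],t)); i,_=cv2.intersectConvexConvex(g,h)
            # pixel hull of centres lacks half a pixel each side: small bias
            e+=1-i/(cv2.contourArea(g)+cv2.contourArea(h)-i)
        return e
    out=[]
    for t in ts:
        best=min((minimize(cost,[*x0,a],args=(t,),method="Nelder-Mead",options=dict(initial_simplex=[[x0[0],x0[1],a],[x0[0]+8,x0[1],a],[x0[0],x0[1]+8,a],[x0[0],x0[1],a+.3]])) for a in np.arange(0,3.1,.5)),key=lambda r:r.fun)
        out.append((t,best.x.round(3),round(best.fun,3)))
    return out
E
python3 - <<'E'
from fit import *
k=560/784
T={n:dict(np.load(n+'.npz')) for n in("top","side")}
res={}
for nm,a,b in(("A",(242,340),(373,455)),("B",(393,341),(432,320))):
    v=[(T["top"],comp(T["top"],a[0]*k,a[1]*k)),(T["side"],comp(T["side"],b[0]*k,b[1]*k))]
    x0=px2w(T["top"],a[0]*k,a[1]*k,35)[:2]
    res[nm]=fit(v,x0); print(nm,x0,res[nm])
f=T["top"]
for n,(u,v) in dict(TL=(572,282),TR=(682,281),BR=(684,369),BL=(576,370)).items(): print(n,px2w(f,u*k,v*k,16)[:2])
for n,(u,v,z) in dict(collar=(636,229,62),spool=(365,189,36),yel=(286,287,40),pink=(222,405,40),green=(194,291,40)).items(): print(n,px2w(f,u*k,v*k,z)[:2])
ims=[]
for n in T:
    for m,c in(("A",((242,340),(373,455))),("B",((393,341),(432,320)))):
        f=T[n];g=cv2.resize(f["image"][:,:,::-1],None,fx=6,fy=6,interpolation=cv2.INTER_CUBIC)
        best=min(res[m],key=lambda r:r[2])
        cv2.polylines(g,[(6*hull(f,prism(*best[1],best[0]))+3).astype(int)],True,(255,255,0),1)
        u,v=(np.array(c[0 if n=="top" else 1])*k*6).astype(int); ims.append(g[v-145:v+145,u-195:u+195])
cv2.imwrite('pics/crop.png',np.vstack([np.hstack(ims[:2]),np.hstack(ims[2:])]))
E
```

```text
A [468.63496682 276.03280688] [(14, array([4.70180e+02, 2.81713e+02, 2.88000e-01]), np.float64(0.362)), (22, array([4.69809e+02, 2.80828e+02, 3.00000e-01]), np.float64(0.153))]
B [470.37537631  65.92180461] [(14, array([470.767,  68.882,   2.711]), np.float64(0.735)), (22, array([471.47 ,  69.495,  -0.684]), np.float64(0.966))]
TL [ 557.6967342  -187.96193489]
TR [ 561.28465165 -344.06323925]
BR [ 437.12722369 -343.38871456]
BL [ 433.40816896 -192.10256017]
collar [ 627.14900762 -262.67006525]
spool [684.27351439 108.73898682]
yel [543.05114797 216.02307876]
pink [379.66365645 298.98267404]
green [535.66895677 344.39169428]
```

View pics/crop.png

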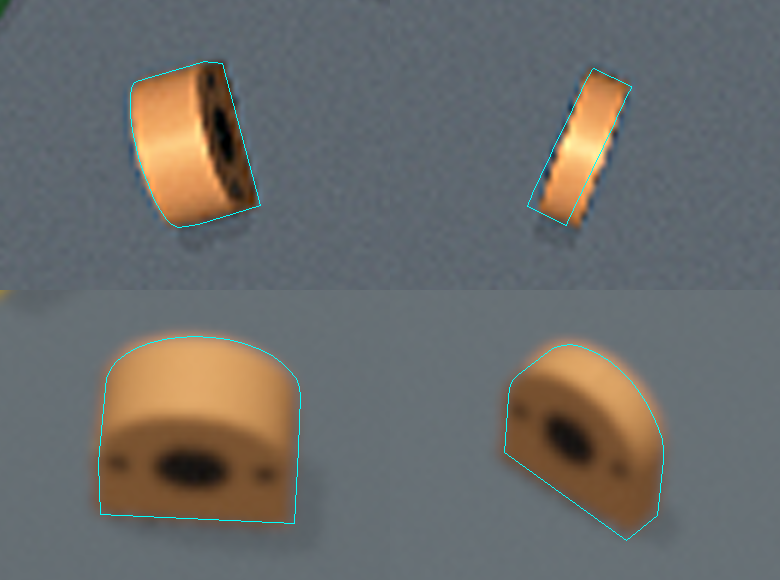

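The crops confirm two bronze D-plates. The fit for A is tight. For B the mask was partial, so I refit it with a looser mask.

```bash
sed -i 's/(5,110,50),(17,255,255)/(3,75,40),(25,255,255)/' fit.py
python3 - <<'E'
from fit import *
k=560/784
T={n:dict(np.load(n+'.npz')) for n in("top","side")}
for nm,a,b in(("A",(242,340),(373,455)),("B",(393,341),(432,320))):
    hs=[(T["top"],comp(T["top"],a[0]*k,a[1]*k)),(T["side"],comp(T["side"],b[0]*k,b[1]*k))]
    x0=px2w(T["top"],a[0]*k,a[1]*k,35)[:2]
    print(nm,fit(hs,x0),fit(hs[:1],x0),fit(hs[1:],x0))
E
```

```text
A [(14, array([4.70234e+02, 2.81465e+02, 3.02000e-01]), np.float64(0.406)), (22, array([470.402, 281.096,   3.41 ]), np.float64(0.091))] [(14, array([4.70013e+02, 2.81536e+02, 1.02000e-01]), np.float64(0.227)), (22, array([470.203, 281.039,   3.404]), np.float64(0.008))] [(14, array([471.329, 279.755,   3.562]), np.float64(0.168)), (22, array([4.71217e+02, 2.81227e+02, 2.97000e-01]), np.float64(0.042))]
B [(14, array([ 4.71038e+02,  6.74560e+01, -3.24000e-01]), np.float64(0.112)), (22, array([471.16 ,  67.354,   2.603]), np.float64(0.548))] [(14, array([470.94 ,  67.447,   2.817]), np.float64(0.029)), (22, array([ 4.72162e+02,  7.09260e+01, -3.10000e-01]), np.float64(0.375))] [(14, array([ 4.71147e+02,  6.79030e+01, -3.45000e-01]), np.float64(0.051)), (22, array([471.405,  66.924,  -0.655]), np.float64(0.154))]
```

A is at (470.3, 281.1), yaw 0.27, and B at (471, 67.5), yaw −0.325; the silhouettes suggest A is about 22 mm and B about 14 mm. I'll pinch B first. This turns the tool and moves it toward B.

Emit:
jog_arm(newtons=20, steps=[[[0.7, 0, 0, 0, 0, 0, 0.123], [0.7, 0, 0, 0, 0, 0, 0.123], [0.7, 0, 0, 0, 0, 0, 0.123], [0.7, 0, 0, 0, 0, 0, 0.123], [0.7, 0, 0, 0, 0, 0, 0.124], [0.7, 0, 0, 0, 0, 0, 0.124], [0.7, 0, 3.4, 0, 0, 0, 0], [0.7, 0, 3.4, 0, 0, 0, 0], [0.7, 0, 3.4, 0, 0, 0, 0], [0.7, 0, 3.4, 0, 0, 0, 0], [0.7, 0, 3.4, 0, 0, 0, 0], [0.7, 0, 3.4, 0, 0, 0, 0], [0.7, 0, 3.4, 0, 0, 0, 0], [0.7, 0, 3.4, 0, 0, 0, 0], [0.7, 0, 3.4, 0, 0, 0, 0], [0.7, 0, 3.4, 0, 0, 0, 0], [0.7, 0, 3.4, 0, 0, 0, 0], [0.7, 0, 3.4, 0, 0, 0, 0], [0.7, 0, 3.4, 0, 0, 0, 0], [0.7, 0, 3.4, 0, 0, 0, 0]]])

```text
t: 1.77
position: [403.8, -119.2, 231.2]
orientation: [-0.509, -3.1, -0.0]
contact_force: [0.9, -1.1, -0.4]
grip_width: 59.9
```

```bash
cat > go.py <<'E'
from h import *
from scipy.spatial.transform import Rotation as Ro
s=r.sense();R=Ro.from_rotvec(s["orientation"]).as_matrix()
x,y,z,phi=map(float,sys.argv[1:5])
cur=np.arctan2(R[1,1],R[0,1]); d=(cur-phi+np.pi/2)%np.pi-np.pi/2
print("t",round(s["t"],2),"pos",s["position"].round(1),"tilt",R[:,2].round(3),"phi",round(cur,3),"turn z",round(d,3),"q",s["q"].round(2),"F",s["contact_force"].round(1),"w",round(s["grip_width"],2))
D=np.array([x,y,z])-s["position"]
print("cm now axes",(R.T@D/10).round(2),"cm after turn",((R@Ro.from_rotvec([0,0,d]).as_matrix()).T@D/10).round(2))
E
python3 go.py 471 67.5 120 1.246
```

```text
t 1.77 pos [ 403.8 -119.2  231.2] tilt [-0.  0. -1.] phi 1.246 turn z -0.0 q [ 0.1   0.03 -0.46 -0.   -1.09 -2.  ] F [ 0.9 -1.1 -0.4] w 59.89
cm now axes [-0.4  19.84 11.13] cm after turn [-0.41 19.84 11.13]
```

Emit:
jog_arm(steps=[[[0.7, 0, 2.8, 0.8, 0, 0, 0], [0.7, 0, 2.9, 1, 0, 0, 0], [0.7, 0, 2.9, 1, 0, 0, 0], [0.7, -0.1, 2.8, 1, 0, 0, 0], [0.7, -0.1, 2.8, 1.2, 0, 0, 0], [0.7, -0.1, 2.8, 2, 0, 0, 0], [0.7, -0.1, 2.8, 2.1, 0, 0, 0], [0.7, 0, 0, 2, 0, 0, 0], [0.7, 0, 0, 0, 0, 0, 0], [0.7, 0, 0, 0, 0, 0, 0]]])

```text
t: 2.6
position: [470.1, 65.1, 119.4]
orientation: [-0.507, -3.097, 0.004]
contact_force: [1.5, -0.2, 0.3]
grip_width: 59.6
```

```bash
python3 go.py 471 67.5 12 1.246
python3 - <<'E'
from h import *
k=560/784;ims=[]
for n,c in(("top",(393,341)),("side",(432,290))):
    f=snap(n);u,v=(np.array(c)*k*5).astype(int)
    ims.append(cv2.resize(f["image"][:,:,::-1],None,fx=5,fy=5,interpolation=cv2.INTER_CUBIC)[v-250:v+250,u-200:u+200])
cv2.imwrite('pics/c2.png',np.hstack(ims))
E
```

```text
t 2.6 pos [470.1  65.1 119.4] tilt [-0.003 -0.002 -1.   ] phi 1.246 turn z 0.0 q [ 0.48  0.25 -0.51  0.   -0.82 -2.38] F [ 1.5 -0.2  0.3] w 59.65
cm now axes [-0.04  0.29 10.74] cm after turn [-0.04  0.29 10.74]
```

View pics/c2.png

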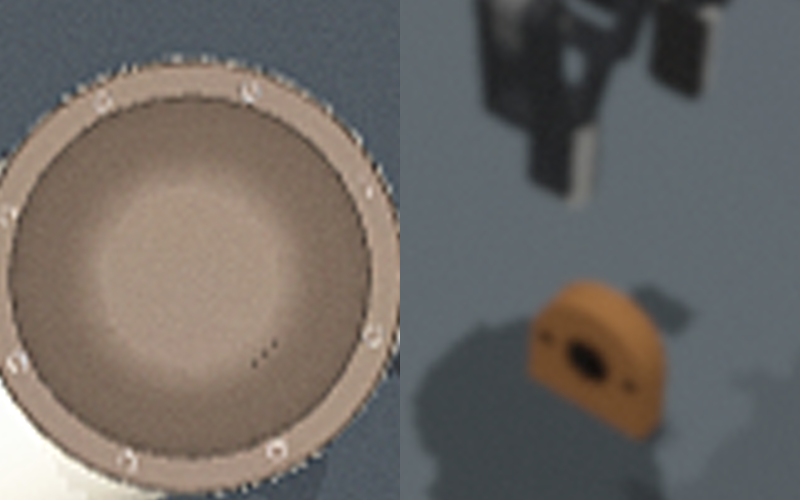

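The top view is blocked by the arm. In the side crop the open jaws hang over B, roughly in line with its faces. Now I descend, then close at 20 N.

Emit:
jog_arm(steps=[[[0.7, 0, 0.3, 1.2, 0, 0, 0], [0.7, 0, 0, 1.9, 0, 0, 0], [0.7, 0, 0, 1.9, 0, 0, 0], [0.7, 0, 0, 1.9, 0, 0, 0], [0.7, 0, 0, 1.6, 0, 0, 0], [0.7, 0, 0, 1.2, 0, 0, 0], [0.7, 0, 0, 1.0, 0, 0, 0], [0.7, 0, 0, 0, 0, 0, 0], [0.7, 0, 0, 0, 0, 0, 0]]])

```text
t: 3.45
position: [472.6, 68.0, 14.3]
orientation: [0.509, 3.099, 0.001]
contact_force: [0.1, 0.8, 0.0]
grip_width: 59.9
```

```bash
python3 go.py 471 67.5 12 1.246
```

```text
t 3.45 pos [472.6  68.   14.3] tilt [ 0.001  0.    -1.   ] phi 1.245 turn z -0.001 q [ 0.48  0.43 -0.61  0.   -0.53 -2.38] F [0.1 0.8 0. ] w 59.91
cm now axes [ 0.14 -0.1   0.23] cm after turn [ 0.14 -0.1   0.23]
```

Good. I close gradually so I don't knock it.

Emit:
jog_arm(newtons=20, steps=[[[0.5, 0.1, -0.1, 0, 0, 0, 0], [0.4, 0, 0, 0, 0, 0, 0], [0.34, 0, 0, 0, 0, 0, 0], [0.3, 0, 0, 0, 0, 0, 0], [0.27, 0, 0, 0, 0, 0, 0], [0.24, 0, 0, 0, 0, 0, 0], [0.21, 0, 0, 0, 0, 0, 0], [0.18, 0, 0, 0, 0, 0, 0], [0.15, 0, 0, 0, 0, 0, 0], [0.12, 0, 0, 0, 0, 0, 0], [0.08, 0, 0, 0, 0, 0, 0], [0, 0, 0, 0, 0, 0, 0], [0, 0, 0, 0, 0, 0, 0], [0, 0, 0, 0, 0, 0, 0], [0, 0, 0, 0, 0, 0, 0], [0, 0, 0, 0, 0, 0, 0]]])

```text
t: 4.78
position: [470.9, 67.8, 13.4]
orientation: [0.508, 3.1, 0.0]
contact_force: [-0.1, 1.7, 1.5]
grip_width: 13.8
```

```bash
python3 go.py 471 67.5 12 1.246
```

```text
t 4.78 pos [470.9  67.8  13.4] tilt [ 0.  0. -1.] phi 1.246 turn z -0.0 q [ 0.49  0.43 -0.61 -0.   -0.53 -2.38] F [-0.1  1.7  1.5] w 13.8
cm now axes [-0.02 -0.02  0.14] cm after turn [-0.02 -0.02  0.14]
```

B feels 13.8 mm thick. I open the fingers, rise and turn for A.

Emit:
jog_arm(steps=[[[0.25, 0, 0, 0, 0, 0, 0], [0.4, 0, 0, 0, 0, 0, 0], [0.6, 0, 0, 0, 0, 0, 0], [0.7, 0, 0, 0, 0, 0, 0], [0.7, 0, 0, 0, 0, 0, 0], [0.7, 0, 0, -0.5, 0, 0, 0], [0.7, 0, 0, -1.5, 0, 0, 0], [0.7, 0, 0, -2.5, 0, 0, 0], [0.7, 0, 0, -3, 0, 0, 0], [0.7, 0, 0, -3, 0, 0, 0], [0.7, 0, 0, -1, 0, 0, 0], [0.7, 0, 0, 0, 0, 0, -0.119], [0.7, 0, 0, 0, 0, 0, -0.119], [0.7, 0, 0, 0, 0, 0, -0.119], [0.7, 0, 0, 0, 0, 0, -0.118], [0.7, 0, 0, 0, 0, 0, -0.118], [0.7, 0, 0, 0, 0, 0, 0]]])

```text
t: 6.2
position: [470.6, 67.6, 128.7]
orientation: [-0.422, 3.113, 0.0]
contact_force: [-0.8, 0.0, -0.3]
grip_width: 59.7
```

```bash
python3 go.py 470.3 281.1 120 1.839
```

```text
t 6.2 pos [470.6  67.6 128.7] tilt [ 0.  0. -1.] phi 1.84 turn z 0.001 q [ 0.49  0.24 -0.49 -0.   -0.84 -1.79] F [-0.8  0.  -0.3] w 59.73
cm now axes [-5.66 20.59  0.87] cm after turn [-5.63 20.6   0.87]
```

Emit:
jog_arm(steps=[[[0.7, -0.6, 2, 0, 0, 0, 0], [0.7, -0.8, 3, 0, 0, 0, 0], [0.7, -0.8, 3, 0, 0, 0, 0], [0.7, -0.8, 3, 0, 0, 0, 0], [0.7, -0.8, 3, 0, 0, 0, 0], [0.7, -0.8, 3, 0.2, 0, 0, 0], [0.7, -0.7, 2.2, 0.3, 0, 0, 0], [0.7, -0.35, 1.4, 0.4, 0, 0, 0], [0.7, 0, 0, 0, 0, 0, 0], [0.7, 0, 0, 0, 0, 0, 0]]])

```text
t: 7.03
position: [470.1, 281.1, 118.7]
orientation: [0.418, -3.112, 0.002]
contact_force: [0.4, -0.2, -0.5]
grip_width: 60.1
```

```bash
python3 go.py 470.3 281.1 12 1.839
```

```text
t 7.03 pos [470.1 281.1 118.7] tilt [-0.001 -0.001 -1.   ] phi 1.838 turn z -0.001 q [ 0.83  0.37 -0.33 -0.   -0.87 -2.14] F [ 0.4 -0.2 -0.5] w 60.08
cm now axes [-3.000e-02  1.000e-02  1.067e+01] cm after turn [-3.000e-02  1.000e-02  1.067e+01]
```

Emit:
jog_arm(steps=[[[0.7, 0, 0, 1.2, 0, 0, 0], [0.7, 0, 0, 1.9, 0, 0, 0], [0.7, 0, 0, 1.9, 0, 0, 0], [0.7, 0, 0, 1.9, 0, 0, 0], [0.7, 0, 0, 1.6, 0, 0, 0], [0.7, 0, 0, 1.2, 0, 0, 0], [0.7, 0, 0, 1.0, 0, 0, 0], [0.7, 0, 0, 0, 0, 0, 0], [0.7, 0, 0, 0, 0, 0, 0]]])

```text
t: 7.78
position: [470.8, 280.4, 12.3]
orientation: [0.417, -3.113, 0.001]
contact_force: [0.5, -0.1, 0.2]
grip_width: 59.5
```

```bash
python3 go.py 470.3 281.1 12 1.839
```

```text
t 7.78 pos [470.8 280.4  12.3] tilt [-0.    -0.001 -1.   ] phi 1.837 turn z -0.002 q [ 0.83  0.51 -0.43  0.   -0.62 -2.14] F [ 0.5 -0.1  0.2] w 59.52
cm now axes [0.03 0.08 0.03] cm after turn [0.03 0.08 0.03]
```

Emit:
jog_arm(newtons=20, steps=[[[0.55, 0, 0, 0, 0, 0, 0], [0.48, 0, 0, 0, 0, 0, 0], [0.43, 0, 0, 0, 0, 0, 0], [0.39, 0, 0, 0, 0, 0, 0], [0.36, 0, 0, 0, 0, 0, 0], [0.33, 0, 0, 0, 0, 0, 0], [0.3, 0, 0, 0, 0, 0, 0], [0.27, 0, 0, 0, 0, 0, 0], [0.24, 0, 0, 0, 0, 0, 0], [0.2, 0, 0, 0, 0, 0, 0], [0.1, 0, 0, 0, 0, 0, 0], [0, 0, 0, 0, 0, 0, 0], [0, 0, 0, 0, 0, 0, 0], [0, 0, 0, 0, 0, 0, 0], [0, 0, 0, 0, 0, 0, 0], [0, 0, 0, 0, 0, 0, 0]]])

```text
t: 9.12
position: [470.8, 281.4, 12.4]
orientation: [-0.42, 3.113, 0.0]
contact_force: [-0.9, -0.2, 2.2]
grip_width: 22.1
```

```bash
python3 go.py 470.3 281.1 12 1.839
```

```text
t 9.12 pos [470.8 281.4  12.4] tilt [ 0.  0. -1.] phi 1.839 turn z -0.0 q [ 0.83  0.51 -0.43 -0.   -0.62 -2.14] F [-0.9 -0.2  2.2] w 22.07
cm now axes [ 0.05 -0.02  0.04] cm after turn [ 0.05 -0.02  0.04]
```

A feels 22.1 mm, so A is the thicker one. I grip firmly and lift it.

Emit:
jog_arm(newtons=60, steps=[[[0, 0, 0, 0, 0, 0, 0], [0, 0, 0, 0, 0, 0, 0], [0, 0, 0, 0, 0, 0, 0], [0, 0, 0, -0.5, 0, 0, 0], [0, 0, 0, -1, 0, 0, 0], [0, 0, 0, -1.5, 0, 0, 0], [0, 0, 0, -2, 0, 0, 0], [0, 0, 0, -2, 0, 0, 0], [0, 0, 0, -2, 0, 0, 0], [0, 0, 0, -2, 0, 0, 0], [0, 0, 0, -1, 0, 0, 0], [0, 0, 0, -0.5, 0, 0, 0], [0, 0, 0, 0, 0, 0, 0]]])

```text
t: 10.2
position: [470.7, 281.2, 138.1]
orientation: [-0.419, 3.113, 0.002]
contact_force: [0.4, 0.7, -3.5]
grip_width: 21.7
```

```bash
python3 go.py 492 -266 135 1.839
python3 - <<'E'
from h import *
f=snap("top");k=560/784
# tray inner corners -> centre and direction, from the first picture too
h=cv2.cvtColor(f["image"],cv2.COLOR_RGB2HSV);m=cv2.inRange(h,(60,60,40),(85,255,255));n,l,st,ce=cv2.connectedComponentsWithStats(m)
i=1+np.argmax(st[1:,4]);ys,xs=np.where(l==i);b=cv2.boxPoints(cv2.minAreaRect(np.c_[xs,ys].astype(np.float32)))
c=np.array([px2w(f,*p,8)[:2] for p in b]);print(st[i],c.round(1),c.mean(0),np.linalg.norm(c-np.roll(c,1,0),axis=1))
E
```

```text
t 10.2 pos [470.7 281.2 138.1] tilt [ 0.001  0.001 -1.   ] phi 1.838 turn z -0.001 q [ 0.83  0.34 -0.31 -0.   -0.91 -2.14] F [ 0.4  0.7 -3.5] w 21.68
cm now axes [ 12.41 -53.34   0.25] cm after turn [ 12.45 -53.33   0.25]
[ 410  202   76   60 4339] [[ 555.3 -192.5]
 [ 559.6 -342. ]
 [ 441.7 -340.5]
 [ 437.3 -192.8]] [ 498.45586188 -266.98109202] [117.97202261 149.54707909 117.84459514 147.74567224]
```

The 3.5 N pull matches 0.34 kg. The tray centre comes out at (498, −267) and its measured size fits the description. I carry the part over.

Emit:
jog_arm(steps=[[[0, 0.3, -1.5, 0, 0, 0, 0], [0, 0.7, -3, 0, 0, 0, 0], [0, 0.7, -3, 0, 0, 0, 0], [0, 0.7, -3, 0, 0, 0, 0], [0, 0.7, -3, 0, 0, 0, 0], [0, 0.7, -3, 0, 0, 0, 0], [0, 0.7, -3, 0, 0, 0, 0], [0, 0.7, -3, 0, 0, 0, 0], [0, 0.7, -3, 0, 0, 0, 0], [0, 0.7, -3, 0, 0, 0, 0], [0, 0.7, -3, 0, 0, 0, 0], [0, 0.7, -3, 0, 0, 0, 0], [0, 0.7, -3, 0, 0, 0, 0], [0, 0.7, -3, 0, 0, 0, 0], [0, 0.7, -3, 0, 0, 0, 0], [0, 0.7, -3, 0, 0, 0, 0], [0, 0.7, -3, 0, 0, 0, 0], [0, 0.5, -2.3, 0, 0, 0, 0], [0, 0.4, -1.5, 0, 0, 0, 0], [0, 0, 0, 0, 0, 0, 0]]])

```text
t: 11.92
position: [490.6, -268.3, 135.3]
orientation: [0.413, -3.111, -0.002]
contact_force: [-0.7, 0.5, -3.7]
grip_width: 21.5
```

```bash
python3 go.py 492 -266 21 1.839
python3 - <<'E'
from h import *
f=snap("side");cv2.imwrite('pics/s3.png',cv2.resize(f["image"][:300,:,::-1],(784,420),interpolation=cv2.INTER_CUBIC))
E
```

```text
t 11.92 pos [ 490.6 -268.3  135.3] tilt [-0.004  0.001 -1.   ] phi 1.835 turn z -0.004 q [-0.21  0.36 -0.29  0.   -0.92 -1.1 ] F [-0.7  0.5 -3.7] w 21.46
cm now axes [-0.23  0.17 11.43] cm after turn [-0.23  0.17 11.43]
```

View pics/s3.png

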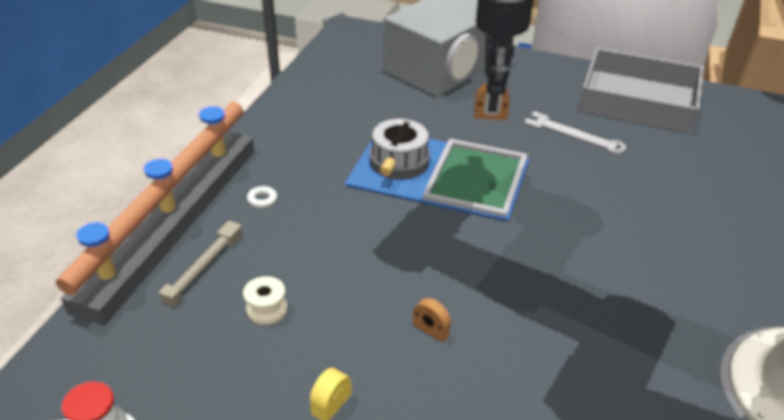

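The follower hangs upright in the grip at (492,103), above the tray, and B still stands at (432,320). I lower it.

Emit:
jog_arm(steps=[[[0, 0, 0, 1, 0, 0, 0], [0, 0, 0, 1.5, 0, 0, 0], [0, 0, 0, 1.8, 0, 0, 0], [0, 0, 0, 1.8, 0, 0, 0], [0, 0, 0, 1.5, 0, 0, 0], [0, 0, 0, 1.2, 0, 0, 0], [0, 0, 0, 0.8, 0, 0, 0], [0, 0, 0, 0.6, 0, 0, 0], [0, 0, 0, 0.4, 0, 0, 0], [0, 0, 0, 0.3, 0, 0, 0], [0, 0, 0, 0, 0, 0, 0], [0, 0, 0, 0, 0, 0, 0]]])

```text
t: 12.97
position: [492.5, -265.6, 28.7]
orientation: [-0.42, 3.113, -0.001]
contact_force: [-0.4, 0.4, -2.9]
grip_width: 21.2
```

```bash
python3 go.py 492 -266 20.4 1.839
```

```text
t 12.97 pos [ 492.5 -265.6   28.7] tilt [ 0.001 -0.    -1.   ] phi 1.839 turn z -0.0 q [-0.2   0.5  -0.39  0.   -0.67 -1.1 ] F [-0.4  0.4 -2.9] w 21.17
cm now axes [ 0.06 -0.03  0.83] cm after turn [ 0.06 -0.03  0.83]
```

Emit:
jog_arm(steps=[[[0, 0, 0, 0.2, 0, 0, 0], [0, 0, 0, 0.2, 0, 0, 0], [0, 0, 0, 0.15, 0, 0, 0], [0, 0, 0, 0.1, 0, 0, 0], [0, 0, 0, 0.05, 0, 0, 0], [0, 0, 0, 0, 0, 0, 0], [0, 0, 0, 0, 0, 0, 0]]])

```text
t: 13.55
position: [492.2, -265.6, 21.3]
orientation: [-0.419, 3.113, -0.0]
contact_force: [-0.5, -0.0, -3.1]
grip_width: 21.6
```

```bash
python3 go.py 492 -266 20.4 1.839
```

```text
t 13.55 pos [ 492.2 -265.6   21.3] tilt [ 0. -0. -1.] phi 1.839 turn z -0.0 q [-0.21  0.51 -0.4   0.   -0.66 -1.1 ] F [-0.5 -0.  -3.1] w 21.61
cm now axes [ 0.03 -0.03  0.09] cm after turn [ 0.03 -0.03  0.09]
```

Still hanging. I go down in 0.5 mm steps until it touches.

Emit:
jog_arm(steps=[[[0, 0, 0, 0.05, 0, 0, 0], [0, 0, 0, 0.05, 0, 0, 0], [0, 0, 0, 0, 0, 0, 0], [0, 0, 0, 0, 0, 0, 0]]])

```text
t: 13.88
position: [492.3, -265.6, 20.5]
orientation: [-0.42, 3.113, -0.0]
contact_force: [0.5, -0.4, -2.2]
grip_width: 21.2
```

```bash
python3 go.py 492 -266 20.4 1.839
```

```text
t 13.88 pos [ 492.3 -265.6   20.5] tilt [ 0. -0. -1.] phi 1.839 turn z -0.0 q [-0.21  0.52 -0.4   0.   -0.66 -1.1 ] F [ 0.5 -0.4 -2.2] w 21.22
cm now axes [ 0.04 -0.03  0.01] cm after turn [ 0.04 -0.03  0.01]
```

Emit:
jog_arm(steps=[[[0, 0, 0, 0.05, 0, 0, 0], [0, 0, 0, 0, 0, 0, 0], [0, 0, 0, 0, 0, 0, 0]]])

```text
t: 14.13
position: [492.3, -265.6, 20.5]
orientation: [-0.42, 3.113, -0.0]
contact_force: [-1.0, 1.7, 5.1]
grip_width: 21.0
```

Emit:
jog_arm(steps=[[[0, 0, 0, 0.05, 0, 0, 0], [0, 0, 0, 0, 0, 0, 0], [0, 0, 0, 0, 0, 0, 0]]])

```text
t: 14.38
position: [492.3, -265.6, 20.5]
orientation: [-0.42, 3.113, -0.001]
contact_force: [-2.2, 2.0, 8.2]
grip_width: 21.3
```

The part is touching the floor, with 8 N upward on the tool. I release gently and rise straight up.

Emit:
jog_arm(newtons=20, steps=[[[0.2, 0, 0, -0.05, 0, 0, 0], [0.3, 0, 0, 0, 0, 0, 0], [0.4, 0, 0, 0, 0, 0, 0], [0.55, 0, 0, 0, 0, 0, 0], [0.65, 0, 0, 0, 0, 0, 0], [0.65, 0, 0, 0, 0, 0, 0], [0.65, 0, 0, 0, 0, 0, 0], [0.65, 0, 0, -0.5, 0, 0, 0], [0.65, 0, 0, -1.5, 0, 0, 0], [0.65, 0, 0, -2.5, 0, 0, 0], [0.65, 0, 0, -3, 0, 0, 0], [0.65, 0, 0, -3, 0, 0, 0], [0.65, 0, 0, -2, 0, 0, 0], [0.65, 0, -3, 0, 0, 0, 0], [0.65, 0, -3, 0, 0, 0, 0], [0.65, 0, -3, 0, 0, 0, 0], [0.65, 0, -3, 0, 0, 0, 0], [0.65, 0, -3, 0, 0, 0, 0], [0.65, 0, -3, 0, 0, 0, 0], [0.65, 0, 0, 0, 0, 0, 0]]])

```text
t: 16.05
position: [540.2, -443.8, 144.1]
orientation: [-0.414, 3.114, -0.003]
contact_force: [0.7, -0.6, 0.1]
grip_width: 55.3
```

Run:
```python
from h import *
s=r.sense();print(s["t"],s["position"],s["contact_force"],s["grip_width"])
ims=[]
for n in("top","side"):
    f=snap(n);ims.append(cv2.resize(f["image"][:,:,::-1],(400,300),interpolation=cv2.INTER_AREA))
    K=w2px(f,[492,-266,30]).astype(int);g=cv2.resize(f["image"][:,:,::-1],None,fx=4,fy=4,interpolation=cv2.INTER_CUBIC)
    u=int(np.clip(K[0]*4,200,2040));v=int(np.clip(K[1]*4,150,1530));ims.append(g[v-150:v+150,u-200:u+200])
cv2.imwrite('pics/end.png',np.vstack([np.hstack(ims[:2]),np.hstack(ims[2:])]))
```

```text
16.05 [ 540.21380019 -443.77263421  144.06335185] [ 0.67570343 -0.64972834  0.1273466 ] 55.325149050972186
```

View pics/end.png

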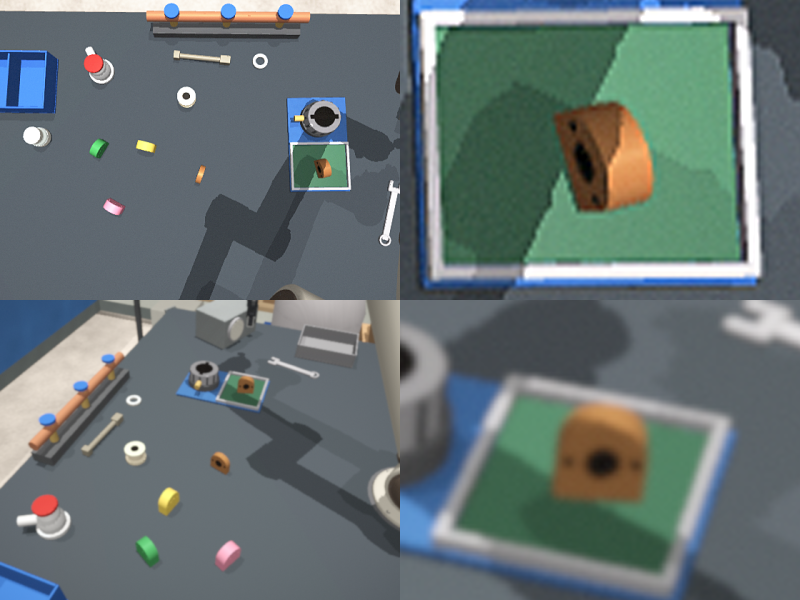

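The thick follower stands upright near the middle of the tray, and the arm is clear of it. The thin one still stands at (200,174) in the overview. The spool and the look-alikes haven't moved.

```bash
python3 -c "
from rig import r
print(r.finish_job())"
```

```text
the job is handed in; nothing more can be done
None
```

The thicker follower is standing upright in the loading tray, and I handed the job in at about 16 s of the 51 s allowed.

- **Pinching:** I pinched both followers where they stood before lifting anything. The one at (471, 68) measured 13.8 mm and the one at (470, 281) measured 22.1 mm. The 3.5 N pull on lifting the second matches 0.34 kg.
- **Placing:** I lowered the 22 mm follower until it touched the tray floor (about 8 N), released it and backed away.
- **Last checks:** The final pictures show it standing near the middle of the tray and the thin one still upright. The ceramic spool and the look-alikes look unmoved. The tool force was near zero with the arm clear.

One early check disagreed. The first silhouette fit of the thin follower was poor because the colour mask was too tight; a looser mask fixed it before I moved. The width reading also fell from 22.1 to about 21.2 mm under the firmer 60 N grip, probably from the pads compressing. The follower did not slip by any visible amount: it touched down at the expected height.

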